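Stand the plant-food tin up and show its gauge rod

TASK

The green plant-food tin has been knocked over: stand it upright on the desk with its gauge rod still pushed home, and let go of it. Then take the rod by its wooden knob and draw it straight up, only partway, until the whole red band shows above the tin while the blue band stays hidden inside; keep the tin standing flat on the desk and finish while still holding the rod there by its knob, so that I can read it. Never pull the rod right out of the tin, and do not knock over or shove the pot, tumbler, earbud case, mouse or brush.

Things in the scene. Friction and masses are not known exactly. Their poses are not given: they have to be found in the camera images.
- tin: green tin, 56 x 56 mm, 100 mm high, 0.5 to 0.75 kg, loose. Origin: centre of its underside; z runs from underside to top, x and y square to its flat sides. At the start it lies on a flat side, z level and within 0.6 rad of world +y, origin 28 mm above the desk; standing, its origin is at desk height. Let go on a bottom edge leaning under 20 degrees, it rocks upright by itself.
- tin_mouth (a point): centre of the tin's flat top, 100 mm along its z axis from its origin: the mouth of a round bore 15 mm wide and 88 mm deep that runs down the tin's axis. Axes as the tin's.
- rod: 50 g gauge rod, loose in the bore, 0.5 mm play all round: aluminium shaft 14 mm thick, 84 mm long, under a round pale wooden knob 24 mm across, 30 mm high. Origin: on the axis at the knob's underside; z points from shaft to knob (knob z = 0 to 30 mm). Red band 22 to 34 mm below the knob, blue band 58 to 70 mm below. Pushed home, the knob's underside lies on the tin's top.
- pot: terracotta pot with a small succulent, 84 mm across, 64 mm high without the plant (about 100 with); origin under its centre. Loose bystander.
- tumbler: clear glass tumbler, 72 mm across, 95 mm high; origin under its centre. Loose bystander.
- earbuds: white earbud case, 46 x 58 x 22 mm high; origin under its centre. Loose bystander.
- mouse: round white computer mouse, 62 mm across, 34 mm high; origin under its centre. Loose bystander.
- brush: small dusting brush lying on the desk, 160 mm long; origin near the middle of its underside. Loose bystander.
Mind the look-alikes: they are no part of the job. Leave any pink or purple look-alike of the tin alone.

How it is judged:
On the way, in this order (a step that is already met when the one before it is completed fails the run):
1. the tin stands upright on the desk, let go, with the rod still home (angle between tin's own z axis and vertical below 0.07 rad and height (world z) of tin between -0.005 and 0.005 m and z of rod in the frame of tin_mouth below 0.008 m and contact force between the fingers and tin below 0.3 N and linear speed of tin below 0.02 m/s), for 0.3 s.
2. the rod is drawn partway (red band out, blue band in) and held by the fingers, the tin standing (angle between tin's own z axis and vertical below 0.07 rad and height (world z) of tin between -0.005 and 0.005 m and z of rod in the frame of tin_mouth between 0.034 and 0.058 m and angle between the z axis of rod and the z axis of tin, either way round below 0.14 rad and contact force between the fingers and rod above 1.5 N and contact force between each of the arm, the fingers and tin below 1 N), for 0.3 s.
At the end, for the whole second after the job is handed in: The tin stands on the desk (within 4 degrees of upright, underside within 5 mm of the desk), not touched by the robot; the knob's underside is 34 to 58 mm above the tin's top, the rod still in the bore and in line with it (within 8 degrees), at rest and gripped by the fingers (over 1.5 N) (all of step 2 and linear speed of rod below 0.02 m/s); the arm keeps its last pose, push and grip.
It fails at once if the rod pulled right out of the tin (z of rod in the frame of tin_mouth above 0.082 m or distance between rod and tin above 0.19 m).
It fails at once if the pot, tumbler, earbud case, mouse or brush shoved more than 30 mm, or the pot or tumbler tipped over (distance of any of pot, tumbler, earbuds, mouse, brush from where it was at the start of the episode above 0.03 m or angle between any of pot, tumbler's own z axis and vertical above 0.5 rad).
It also fails if it takes over 48 s, if anything falls off the work surface, if the arm or the gripper's body presses on something with over 40 N, if the wrist force passes 120 N, or if a joint passes its speed limit or range.

ROBOT

A 7-joint arm with a two-finger parallel gripper is mounted at the origin on the work surface. World frame = base frame: x ahead of the robot, y to its left, z up, the work surface at z = 0. Lengths are in m, angles in rad, forces in N, time in s.
With the tool pointing down it reaches from about 0.425 to 0.925 m from the base axis. Payload 6.8 kg.
Tool frame: the origin (TCP) lies between the finger pads; the fingertips stand finger_overhang ahead of it and the grasp point (between the pads) lies 6 mm ahead of it (finger_overhang is the distance from the TCP to the fingertips, in m); z points along the fingers, y is the line along which they close (so a half turn about z gives the same grasp; the last joint's range is limited). The gripper opens to 85 mm and grips with 20 to 120 N. Pads are 22 mm wide; open, the fingers measure 114 mm over their backs; the gripper's body (76 mm by 85 mm) begins 54 mm behind the grasp point. The pads swing forward as they close: fully open they stand 13 mm farther back than shut.
Start: joints at [1.153, 0.477, 0.022, 1.555, -0.011, 1.109, -0.083], TCP at [0.206, -0.643, 0.256] pointing down, gripper open.
Joint ranges: [-2.96, 2.96], [-0.34, 2.1], [-1.41, 1.46], [0.24, 2.44], [-1.37, 4.51], [0.17, 1.92], [-2.96, 2.96]. Speed limits (rad/s): [2.39, 2.39, 3.14, 3.14, 3.14, 3.14, 3.14].

INTERFACE

Orientations are given as a unit quaternion [w, x, y, z].
In Python, from station import * gives the robot as it stands.
- The arm moves only by the tool drive_tool, never from a script. Its argument "increments" is a list of rows, each an object of numbers: "claw": the finger opening in m, from 0 to 0.0854; "dx", "dy", "dz": the shift along the tool's x, y, z in m; "wx", "wy", "wz": the turn, a rotation vector about the tool's x, y, z in degrees. A call has 1 to 20 rows; each row shifts and turns the commanded pose from where the row before left it, along the tool's axes as they then stand; what a row does not reach is not made up. A row lasts 1/8 s, in which the tool goes at most 62.5 mm and 10.7 degrees, less where a joint would pass 70% of its speed; a pose out of reach is approached as far as the arm can. A call with a gripper value outside its range is refused whole. The fingers move at their own pace and stop on an object; "newtons" is the grip in N (left out, the last holds). Time passes only in rows, so rows that do not move let the fingers close. It gives the time, the measured TCP pose, the force, the opening and the grip force at its end, in the units of the state.
- get_obs(): the state, without advancing time (a new reading comes with each control period).
- read_camera(name): name is "side" or "top" or "wrist"; returns (picture, depth): 420x560x3 uint8, red, green, blue; 420x560 float32, m along the optical axis (not along the pixel's ray), 0 where there is no reading.
- calibration(name): a dict with "intrinsics" (3x3 intrinsics, pixels), "k1" (the pictures are not rectified: a ray, as slopes to the right and down, at radius r is drawn at 1 + k1 r^2 times it, then the intrinsics apply), "R" (3x3) and "t" (3): a world point X has camera coordinates R X + t; the wrist camera has in their place "mount" (4x4, takes a point from camera to tool coordinates, whose origin is the TCP and whose axes are the flange's). Camera axes: x right, y down, z forward; pixel columns grow to the right and rows downward; lengths in m; the calibration is good to about 2 mm. A picture is of the moment at which its call begins: read the wrist's pose just before it. calibration takes no time and is no camera call.
- hand_in(): hands the job in; it is judged then, once.
The state is a dict: "t": time; "q": joint angles; "joint_vel": joint speeds; "joint_torque": joint torques, N m; "eef_pos": TCP position; "tool_rot": TCP orientation; "contact_force": force on the tool from outside, world axes, zero at the start; "torque": the same for the moment, N m; "gripper_width": opening from 0.0 (shut) to 1.0 (fully open); "grasp_force": force on a finger pad.
Only numpy, scipy, OpenCV 4.12 (cv2) and the standard library are available. Lean on these libraries where they do the work, as an engineer would, in place of code of your own. Each camera call takes 0.05 s, during which the arm holds its last target. There are 200 camera calls.

## Working session

There is one attempt and no reset: what is moved stays moved. The work goes in short steps, Python scripts to look and compute and a tool call to move; the robot and the scene stay as the last step left them, time stands still between calls to the robot, and variables do not carry over. Pictures are saved under pics/ and viewed, at most 13 in all, crops included, and the job is handed in when it is done.

Besides the shell and the picture viewer there is one more tool, called as name(argument=value, ...) on one line, values as JSON. drive_tool: Moves the arm, as the interface text tells. Its arguments: {"type":"object","properties":{"increments":{"type":"array","items":{"type":"object","properties":{"claw":{"type":"number"},"dx":{"type":"number"},"dy":{"type":"number"},"dz":{"type":"number"},"wx":{"type":"number"},"wy":{"type":"number"},"wz":{"type":"number"}}}},"newtons":{"type":"number"}},"required":["increments"]}

```bash
ls; mkdir -p pics; cat > h.py <<'E'
from station import *
import numpy as np, cv2
from scipy.spatial.transform import Rotation as Ro
def rot(q): return Ro.from_quat([q[1],q[2],q[3],q[0]]).as_matrix()
def snap(name):
    o=get_obs(); p,d=read_camera(name); return o,p,d
def world(name,u,v,z,o=None):
    c=calibration(name);K=np.array(c['intrinsics'])
    D=np.array([c['k1'],0,0,0.])
    n=cv2.undistortPoints(np.array([[[u,v]]],float),K,D)[0,0]
    X=np.array([n[0]*z,n[1]*z,z])
    if name=='wrist':
        M=np.array(c['mount']);X=M[:3,:3]@X+M[:3,3]
        return rot(o['tool_rot'])@X+np.array(o['eef_pos'])
    return np.array(c['R']).T@(X-np.array(c['t']))
E
python3 - <<'E'
from h import *
o,p,d=snap('top'); o2,p2,d2=snap('side')
np.savez('a.npz',top=p,topd=d,side=p2,sided=d2)
cv2.imwrite('pics/top.png',p[:,:,::-1]); cv2.imwrite('pics/side.png',p2[:,:,::-1])
print(o); print(calibration('wrist'))
import station; print([n for n in dir(station) if not n.startswith('_')])
try: print(finger_overhang)
except Exception as e: print(e)
E
```

```text
pics
{'t': 0.0, 'q': array([ 1.15287949,  0.4777714 ,  0.02233482,  1.5564696 , -0.01150633,
        1.10927356, -0.08311559]), 'joint_vel': array([ 2.17426490e-04, -5.43336696e-04, -1.91753457e-03, -1.02916491e-03,
       -2.78372535e-03, -1.03530068e-04,  2.71223668e-05]), 'joint_torque': array([ 1.58398270e-04, -5.96449256e+01,  1.60786998e+00, -2.81195623e+01,
        1.24274803e-02,  9.34364536e-03,  3.50195614e-05]), 'eef_pos': array([ 0.20562305, -0.64234311,  0.25533714]), 'tool_rot': array([-8.74442148e-04,  9.88024699e-01,  1.54293193e-01, -1.99649717e-04]), 'contact_force': array([ 0.0146802, -0.0769323, -0.0817336]), 'torque': array([ 0.06892809,  0.03540692, -0.03866746]), 'grasp_force': 0.0, 'gripper_width': 1.0031996925290916}
{'intrinsics': array([[311.6050829 ,   0.        , 279.87463896],
       [  0.        , 311.6050829 , 207.30799142],
       [  0.        ,   0.        ,   1.        ]]), 'k1': -0.05053049238062244, 'mount': array([[-8.23064338e-04, -9.50670522e-01, -3.10201354e-01,
         7.85338794e-02],
       [ 9.99999098e-01, -1.11168380e-03,  7.53644099e-04,
         5.11039368e-05],
       [-1.06131305e-03, -3.10200454e-01,  9.50670580e-01,
        -1.18372926e-01],
       [ 0.00000000e+00,  0.00000000e+00,  0.00000000e+00,
         1.00000000e+00]])}
['PlanningError', 'calibration', 'finger_overhang', 'get_obs', 'hand_in', 'read_camera']
0.025
```

View pics/top.png

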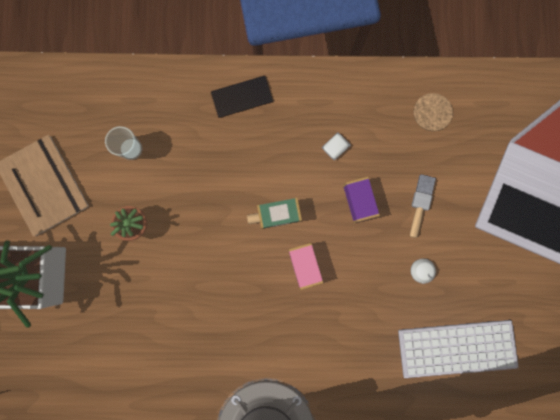

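View pics/side.png

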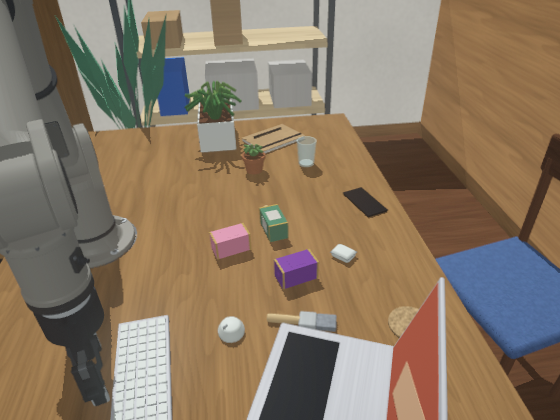

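Candidates in the top view are the green tin (280,213) with its pale knob at (253,218), the pink look-alike (306,266) and the purple one (362,199). I choose the green one with the knob, lying toward +y. Next is a close crop to check it and measure.

```bash
python3 - <<'E'
from h import *
a=np.load('a.npz');p=a['top'];d=a['topd']
c=cv2.resize(p[180:290,230:390],None,fx=5,fy=5,interpolation=cv2.INTER_CUBIC)
cv2.imwrite('pics/crop.png',c[:,:,::-1])
W=lambda u,v:world('top',u,v,float(d[v,u]))
for n,(u,v) in dict(tin=(280,213),knob=(252,218),pink=(306,266),purple=(362,199),mouse=(423,271),ear=(336,147),pot=(128,224),desk=(330,310),brushh=(417,220)).items(): print(n,W(u,v).round(4))
# point cloud of tall-ish region
pts=np.array([[*W(u,v),u,v] for v in range(185,240) for u in range(238,312)])
t=pts[(pts[:,2]>0.045)&(pts[:,2]<0.08)]
r=cv2.minAreaRect(t[:,:2].astype(np.float32)*1000);print(len(t),r,t[:,2].mean()); print(cv2.boxPoints(r))
k=pts[(pts[:,2]>0.012)&(pts[:,2]<0.045)&(pts[:,3]<262)]
print(k.mean(0),k.min(0),k.max(0))
E
```

```text
tin [ 0.526  -0.0299  0.0545]
knob [0.5138 0.039  0.0427]
pink [ 0.398  -0.0942  0.0547]
purple [ 0.5621 -0.2299  0.0605]
mouse [ 0.3886 -0.3837  0.0317]
ear [ 0.6993 -0.1714  0.0197]
pot [0.4935 0.3321 0.0815]
desk [ 0.2883 -0.158   0.0025]
brushh [ 0.5147 -0.3731  0.0253]Traceback (most recent call last):
  File "<stdin>", line 8, in <module>
  File "<stdin>", line 5, in <lambda>
  File "h.py", line 8, in world
    c=calibration(name);K=np.array(c['intrinsics'])
ValueError: time passes only in moves, steps and waits
```

View pics/crop.png

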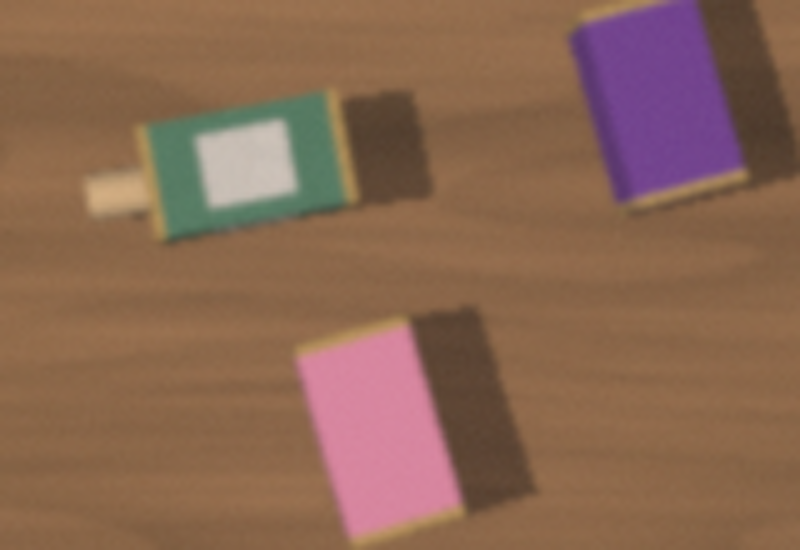

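The crop shows the green tin lying with its knob end to the left (+y). Its top-face corners in the crop are (138,125), (333,90), (357,203) and (163,241), and the knob is at (85–145, 172–215).

```bash
python3 - <<'E'
s=open('h.py').read()
s=s.replace("    c=calibration(name);K","    c=CAL(name);K").replace("def snap","from functools import lru_cache\n@lru_cache\ndef CAL(n): return calibration(n)\ndef snap")
s+='''
def ray(name,u,v,h,o=None):
    A=world(name,u,v,.1,o);B=world(name,u,v,.5,o);return A+(B-A)*(h-A[2])/(B[2]-A[2])
def away(o,P,Rt):
    """shift and turn in present tool axes to get to TCP P, orientation Rt"""
    R=rot(o['tool_rot']); return R.T@(P-np.array(o['eef_pos'])), np.degrees(Ro.from_matrix(R.T@Rt).as_rotvec())
'''
open('h.py','w').write(s)
E
python3 - <<'E'
from h import *
P=[ray('top',230+x/5,180+y/5,.056) for x,y in [(138,125),(333,90),(357,203),(163,241)]]
P=np.array(P);print(P.round(4))
K=ray('top',230+112/5,180+194/5,.040);print('knob',K)
c=P.mean(0);zt=(P[0]+P[3]-P[1]-P[2])/2;print(c,np.linalg.norm(zt[:2]),np.linalg.norm((P[0]+P[1]-P[2]-P[3])/2),'yaw',np.degrees(np.arctan2(zt[1],zt[0])))
zt[2]=0;zt/=np.linalg.norm(zt)
a=np.radians(30)
tz=-np.array([0,0,1])*np.cos(a)-zt*np.sin(a); ty=np.cross([0,0,-1],zt); tx=np.cross(ty,tz)
Rt=np.array([tx,ty,tz]).T
G=c+zt*.006; G[2]=.034
o=get_obs()
for h in (.15,0): 
  T=G-tz*(.006+h); print('TCP',T,*[x.round(4) for x in away(o,T,Rt)])
R=rot(o['tool_rot']);print(R.round(3))
E
```

```text
[[ 0.5449  0.0252  0.056 ]
 [ 0.5633 -0.0703  0.056 ]
 [ 0.5079 -0.0824  0.056 ]
 [ 0.4883  0.0121  0.056 ]]
knob [0.51201812 0.03805078 0.04      ]
[ 0.52607517 -0.02883112  0.056     ] 0.09683156321426323 0.05742592271575799 yaw 101.3002661592592
TCP [0.50961531 0.05354043 0.16909996] [ 0.5017 -0.57    0.0872] [-21.9161 -24.5051 -81.4715]
TCP [ 0.52431161 -0.0200056   0.03919615] [ 0.4933 -0.4952  0.217 ] [-21.9161 -24.5051 -81.4715]
[[ 0.952  0.305 -0.001]
 [ 0.305 -0.952  0.002]
 [-0.    -0.002 -1.   ]]
```

drive_tool(increments=[{"dx": 0.033, "dy": -0.038, "claw": 0.085}, {"dx": 0.033, "dy": -0.038}, {"dx": 0.033, "dy": -0.038}, {"dx": 0.033, "dy": -0.038}, {"dx": 0.033, "dy": -0.038}, {"dx": 0.033, "dy": -0.038}, {"dx": 0.033, "dy": -0.038}, {"dx": 0.033, "dy": -0.038}, {"dx": 0.033, "dy": -0.038}, {"dx": 0.033, "dy": -0.038}, {"dx": 0.033, "dy": -0.038}, {"dx": 0.033, "dy": -0.038}, {"dx": 0.033, "dy": -0.038}, {"dx": 0.033, "dy": -0.038}, {"dx": 0.033, "dy": -0.038}])

```text
schema error: expected keys claw, dx, dy, dz, wx, wy, wz
```

drive_tool(increments=[{"wz": -8.4}, {"wz": -8.4}, {"wz": -8.4}, {"wz": -8.4}, {"wz": -8.4}, {"wz": -8.4}, {"wz": -8.4}, {"wz": -8.4}, {"wz": -8.4}, {"wz": -8.4}, {}])

```text
schema error: expected keys claw, dx, dy, dz, wx, wy, wz
```

drive_tool(increments=[{"claw": 0.085, "dx": 0.033, "dy": -0.038, "dz": 0, "wx": 0, "wy": 0, "wz": 0}, {"claw": 0.085, "dx": 0.033, "dy": -0.038, "dz": 0, "wx": 0, "wy": 0, "wz": 0}, {"claw": 0.085, "dx": 0.033, "dy": -0.038, "dz": 0, "wx": 0, "wy": 0, "wz": 0}, {"claw": 0.085, "dx": 0.033, "dy": -0.038, "dz": 0, "wx": 0, "wy": 0, "wz": 0}, {"claw": 0.085, "dx": 0.033, "dy": -0.038, "dz": 0, "wx": 0, "wy": 0, "wz": 0}, {"claw": 0.085, "dx": 0.033, "dy": -0.038, "dz": 0, "wx": 0, "wy": 0, "wz": 0}, {"claw": 0.085, "dx": 0.033, "dy": -0.038, "dz": 0, "wx": 0, "wy": 0, "wz": 0}, {"claw": 0.085, "dx": 0.033, "dy": -0.038, "dz": 0, "wx": 0, "wy": 0, "wz": 0}, {"claw": 0.085, "dx": 0.033, "dy": -0.038, "dz": 0, "wx": 0, "wy": 0, "wz": 0}, {"claw": 0.085, "dx": 0.033, "dy": -0.038, "dz": 0, "wx": 0, "wy": 0, "wz": 0}, {"claw": 0.085, "dx": 0.033, "dy": -0.038, "dz": 0, "wx": 0, "wy": 0, "wz": 0}, {"claw": 0.085, "dx": 0.033, "dy": -0.038, "dz": 0, "wx": 0, "wy": 0, "wz": 0}, {"claw": 0.085, "dx": 0.033, "dy": -0.038, "dz": 0, "wx": 0, "wy": 0, "wz": 0}, {"claw": 0.085, "dx": 0.033, "dy": -0.038, "dz": 0, "wx": 0, "wy": 0, "wz": 0}, {"claw": 0.085, "dx": 0.033, "dy": -0.038, "dz": 0, "wx": 0, "wy": 0, "wz": 0}])

```text
t: 1.98
eef_pos: [0.5037, 0.0522, 0.2561]
tool_rot: [0.0, 0.988, 0.154, -0.0]
contact_force: [1.0, -0.5, -0.6]
gripper_width: 0.996
grasp_force: 0.0
```

drive_tool(increments=[{"claw": 0.085, "dx": 0, "dy": 0, "dz": 0, "wx": 0, "wy": 0, "wz": -8.4}, {"claw": 0.085, "dx": 0, "dy": 0, "dz": 0, "wx": 0, "wy": 0, "wz": -8.4}, {"claw": 0.085, "dx": 0, "dy": 0, "dz": 0, "wx": 0, "wy": 0, "wz": -8.4}, {"claw": 0.085, "dx": 0, "dy": 0, "dz": 0, "wx": 0, "wy": 0, "wz": -8.4}, {"claw": 0.085, "dx": 0, "dy": 0, "dz": 0, "wx": 0, "wy": 0, "wz": -8.4}, {"claw": 0.085, "dx": 0, "dy": 0, "dz": 0, "wx": 0, "wy": 0, "wz": -8.4}, {"claw": 0.085, "dx": 0, "dy": 0, "dz": 0, "wx": 0, "wy": 0, "wz": -8.4}, {"claw": 0.085, "dx": 0, "dy": 0, "dz": 0, "wx": 0, "wy": 0, "wz": -8.4}, {"claw": 0.085, "dx": 0, "dy": 0, "dz": 0, "wx": 0, "wy": 0, "wz": -8.4}, {"claw": 0.085, "dx": 0, "dy": 0, "dz": 0, "wx": 0, "wy": 0, "wz": -8.4}, {"claw": 0.085, "dx": 0, "dy": 0, "dz": 0, "wx": 0, "wy": -7.5, "wz": 0}, {"claw": 0.085, "dx": 0, "dy": 0, "dz": 0, "wx": 0, "wy": -7.5, "wz": 0}, {"claw": 0.085, "dx": 0, "dy": 0, "dz": 0, "wx": 0, "wy": -7.5, "wz": 0}, {"claw": 0.085, "dx": 0, "dy": 0, "dz": 0, "wx": 0, "wy": -7.5, "wz": 0}, {"claw": 0.085, "dx": 0, "dy": 0, "dz": 0, "wx": 0, "wy": 0, "wz": 0}])

```text
t: 3.85
eef_pos: [0.5027, 0.0531, 0.2552]
tool_rot: [0.2, 0.608, 0.751, -0.163]
contact_force: [-0.6, -0.0, 0.2]
gripper_width: 0.995
grasp_force: 0.0
```

```bash
cat > goal.py <<'E'
from h import *
c=np.array([.5261,-.0288,.056]);zt=np.array([np.cos(np.radians(101.3)),np.sin(np.radians(101.3)),0])
def grasp(a,h,s=.006,z=.034):
    a=np.radians(a);tz=-np.array([0,0,1])*np.cos(a)-zt*np.sin(a);ty=np.cross([0,0,-1],zt);tx=np.cross(ty,tz)
    G=c+zt*s;G[2]=z
    return G-tz*(.006+h),np.array([tx,ty,tz]).T
E
python3 - <<'E'
from goal import *
o,p,d=snap('wrist');cv2.imwrite('pics/w1.png',p[:,:,::-1])
print(o['t'],o['eef_pos'],o['q'].round(2),o['contact_force'])
for h in (.12,0): print(*[x.round(4) for x in away(o,*grasp(30,h))])
E
```

```text
3.85 [0.50268165 0.05306827 0.25517265] [ 0.    0.32 -0.63  1.95  0.7   1.26 -0.75] [-0.57076914 -0.03009054  0.23722064]
[0.042  0.007  0.1051] [ 0.236  -0.0811  0.7096]
[0.0419 0.0065 0.2251] [ 0.236  -0.0811  0.7096]
```

View pics/w1.png

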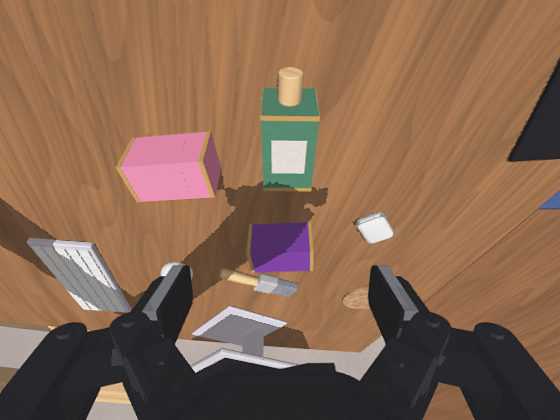

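The wrist view shows the tin at (289,150), upright in the picture, with its knob at (290,85). Its upper-face corners are (261,118), (319,120), (312,190) and (264,189). I'll check these against the earlier pose estimate.

```bash
python3 - <<'E'
from goal import *
o=get_obs();P=np.array([ray('wrist',u,v,.056,o) for u,v in [(261,119),(319,121),(312,190),(264,189)]])
z=(P[0]+P[1]-P[2]-P[3])/2
print(P.round(4),P.mean(0),np.degrees(np.arctan2(z[1],z[0])),np.linalg.norm(z))
E
```

```text
[[ 0.4915  0.0111  0.056 ]
 [ 0.5467  0.0205  0.056 ]
 [ 0.5663 -0.0714  0.056 ]
 [ 0.5103 -0.0816  0.056 ]] [ 0.52872294 -0.03036676  0.056     ] 101.73802787608663 0.09427447430258963
```

drive_tool(increments=[{"claw": 0.085, "dx": 0.021, "dy": 0.003, "dz": 0, "wx": 0, "wy": 0, "wz": 0.4}, {"claw": 0.085, "dx": 0.021, "dy": 0.003, "dz": 0, "wx": 0, "wy": 0, "wz": 0.3}, {"claw": 0.085, "dx": 0, "dy": 0, "dz": 0.035, "wx": 0, "wy": 0, "wz": 0}, {"claw": 0.085, "dx": 0, "dy": 0, "dz": 0.035, "wx": 0, "wy": 0, "wz": 0}, {"claw": 0.085, "dx": 0, "dy": 0, "dz": 0.035, "wx": 0, "wy": 0, "wz": 0}, {"claw": 0.085, "dx": 0, "dy": 0, "dz": 0, "wx": 0, "wy": 0, "wz": 0}])

```text
t: 4.65
eef_pos: [0.5117, 0.0329, 0.1431]
tool_rot: [0.2, 0.616, 0.744, -0.164]
contact_force: [-0.4, 1.2, 0.4]
gripper_width: 0.995
grasp_force: 0.0
```

```bash
sed -i 's/\.5261,-\.0288/.5275,-.0296/' goal.py; python3 - <<'E'
from goal import *
o=get_obs(); print(*[x.round(4) for x in away(o,*grasp(30,0))])
E
```

```text
[0.004  0.0035 0.1176] [-0.1431  0.0028 -0.4533]
```

drive_tool(increments=[{"claw": 0.085, "dx": 0.004, "dy": 0.0035, "dz": 0.02, "wx": 0, "wy": 0, "wz": -0.4}, {"claw": 0.085, "dx": 0, "dy": 0, "dz": 0.02, "wx": 0, "wy": 0, "wz": 0}, {"claw": 0.085, "dx": 0, "dy": 0, "dz": 0.02, "wx": 0, "wy": 0, "wz": 0}, {"claw": 0.085, "dx": 0, "dy": 0, "dz": 0.02, "wx": 0, "wy": 0, "wz": 0}, {"claw": 0.085, "dx": 0, "dy": 0, "dz": 0.02, "wx": 0, "wy": 0, "wz": 0}, {"claw": 0.085, "dx": 0, "dy": 0, "dz": 0.0176, "wx": 0, "wy": 0, "wz": 0}, {"claw": 0.085, "dx": 0, "dy": 0, "dz": 0, "wx": 0, "wy": 0, "wz": 0}])

```text
t: 5.52
eef_pos: [0.5268, -0.0183, 0.0393]
tool_rot: [0.201, 0.612, 0.748, -0.164]
contact_force: [-0.6, -0.2, -0.3]
gripper_width: 0.991
grasp_force: 0.0
```

drive_tool(newtons=60, increments=[{"claw": 0.04, "dx": 0, "dy": 0, "dz": 0, "wx": 0, "wy": 0, "wz": 0}, {"claw": 0.04, "dx": 0, "dy": 0, "dz": 0, "wx": 0, "wy": 0, "wz": 0}, {"claw": 0.04, "dx": 0, "dy": 0, "dz": 0, "wx": 0, "wy": 0, "wz": 0}, {"claw": 0.04, "dx": 0, "dy": 0, "dz": 0, "wx": 0, "wy": 0, "wz": 0}, {"claw": 0.04, "dx": 0, "dy": 0, "dz": 0, "wx": 0, "wy": 0, "wz": 0}, {"claw": 0.04, "dx": 0, "dy": 0, "dz": 0, "wx": 0, "wy": 0, "wz": 0}])

```text
t: 6.28
eef_pos: [0.5273, -0.0165, 0.0413]
tool_rot: [0.201, 0.611, 0.748, -0.163]
contact_force: [-2.9, 2.1, 5.5]
gripper_width: 0.65
grasp_force: 65.4
```

drive_tool(increments=[{"claw": 0.04, "dx": -0.006, "dy": 0, "dz": -0.01, "wx": 0, "wy": 0, "wz": 0}, {"claw": 0.04, "dx": -0.01, "dy": 0, "dz": -0.017, "wx": 0, "wy": 0, "wz": 0}, {"claw": 0.04, "dx": -0.01, "dy": 0, "dz": -0.017, "wx": 0, "wy": 0, "wz": 0}, {"claw": 0.04, "dx": -0.009, "dy": 0, "dz": -0.016, "wx": 0, "wy": 0, "wz": 0}, {"claw": 0.04, "dx": 0, "dy": 0, "dz": 0, "wx": 0, "wy": 5, "wz": 0}, {"claw": 0.04, "dx": 0, "dy": 0, "dz": 0, "wx": 0, "wy": 5, "wz": 0}, {"claw": 0.04, "dx": 0, "dy": 0, "dz": 0, "wx": 0, "wy": 5, "wz": 0}, {"claw": 0.04, "dx": 0, "dy": 0, "dz": 0, "wx": 0, "wy": 5, "wz": 0}, {"claw": 0.04, "dx": 0, "dy": 0, "dz": 0, "wx": 0, "wy": 5, "wz": 0}, {"claw": 0.04, "dx": 0, "dy": 0, "dz": 0, "wx": 0, "wy": 5, "wz": 0}, {"claw": 0.04, "dx": 0, "dy": 0, "dz": 0, "wx": 0, "wy": 5, "wz": 0}, {"claw": 0.04, "dx": 0, "dy": 0, "dz": 0, "wx": 0, "wy": 5, "wz": 0}, {"claw": 0.04, "dx": 0, "dy": 0, "dz": 0, "wx": 0, "wy": 5, "wz": 0}, {"claw": 0.04, "dx": 0, "dy": 0, "dz": 0, "wx": 0, "wy": 0, "wz": 0}])

```text
t: 8.02
eef_pos: [0.5269, -0.0205, 0.1092]
tool_rot: [-0.1, 0.629, 0.767, 0.082]
contact_force: [0.2, 0.5, -7.9]
gripper_width: 0.648
grasp_force: 65.5
```

drive_tool(increments=[{"claw": 0.04, "dx": 0, "dy": 0, "dz": 0, "wx": 0, "wy": 5, "wz": 0}, {"claw": 0.04, "dx": 0, "dy": 0, "dz": 0, "wx": 0, "wy": 5, "wz": 0}, {"claw": 0.04, "dx": 0, "dy": 0, "dz": 0, "wx": 0, "wy": 5, "wz": 0}, {"claw": 0.04, "dx": 0, "dy": 0, "dz": 0, "wx": 0, "wy": 5, "wz": 0}, {"claw": 0.04, "dx": 0, "dy": 0, "dz": 0, "wx": 0, "wy": 5, "wz": 0}, {"claw": 0.04, "dx": 0, "dy": 0, "dz": 0, "wx": 0, "wy": 5, "wz": 0}, {"claw": 0.04, "dx": 0, "dy": 0, "dz": 0, "wx": 0, "wy": 5, "wz": 0}, {"claw": 0.04, "dx": 0, "dy": 0, "dz": 0, "wx": 0, "wy": 5, "wz": 0}, {"claw": 0.04, "dx": 0, "dy": 0, "dz": 0, "wx": 0, "wy": 5, "wz": 0}, {"claw": 0.04, "dx": 0, "dy": 0, "dz": 0, "wx": 0, "wy": 0, "wz": 0}, {"claw": 0.04, "dx": 0, "dy": 0, "dz": 0, "wx": 0, "wy": 0, "wz": 0}])

```text
t: 9.4
eef_pos: [0.5276, -0.0172, 0.11]
tool_rot: [-0.385, 0.548, 0.672, 0.316]
contact_force: [-0.2, 1.0, -7.6]
gripper_width: 0.648
grasp_force: 66.1
```

```bash
cat > st.py <<'E'
from goal import *
# tin in tool, at grasp time
q0=[.201,.611,.748,-.163];q0=np.array(q0)/np.linalg.norm(q0);R0=rot(q0);p0=np.array([.5273,-.0165,.0413])
org=c-zt*.05;org[2]=.028
ot=R0.T@(org-p0);zz=R0.T@zt
E
python3 - <<'E'
from st import *
o,p,d=snap('side');cv2.imwrite('pics/s2.png',cv2.resize(p[130:330,170:400],None,fx=3,fy=3,interpolation=cv2.INTER_CUBIC)[:,:,::-1])
R=rot(o['tool_rot']);print('origin',R@ot+o['eef_pos'],'z',R@zz,R.round(3).tolist(),o['q'].round(2),o['eef_pos'],o['grasp_force'])
E
```

```text
origin [ 0.52251837 -0.00491794  0.04707432] z [5.00974350e-04 4.27700614e-03 9.99990728e-01] [[-0.103, 0.98, -0.172], [0.493, 0.201, 0.847], [0.864, 0.003, -0.504]] [ 1.05  1.13 -1.08  1.74 -0.05  1.11  0.36] [ 0.52756197 -0.01719437  0.11001012] 66.1018967628479
```

View pics/s2.png

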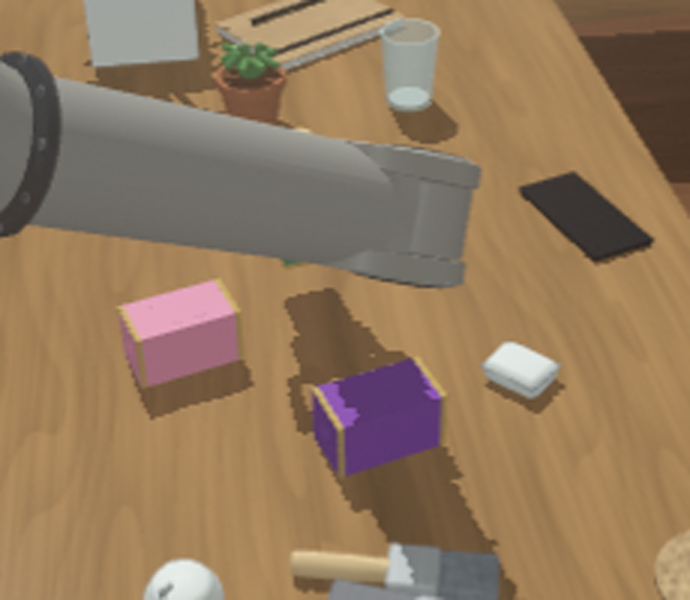

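The arm hides the tin in this side view, and the forearm reaches over the area of the pink and purple boxes. I'll check its height before lowering.

```bash
python3 - <<'E'
from st import *
o,p,d=snap('side');o,pt,dt=snap('top')
for x,y in [(60,100),(60,225),(200,180),(200,225),(350,160),(340,255),(400,160),(440,215),(440,275),(400,275),(410,220)]:
    u,v=170+x/3,130+y/3;print((x,y),world('side',u,v,float(d[int(v),int(u)])).round(3))
# top view: lowest robot-ish points; heights near TCP
cv2.imwrite('pics/t2.png',cv2.resize(pt[150:300,210:400],None,fx=4,fy=4)[:,:,::-1])
for v in range(170,290,12): print(v,[tuple(world('top',u,v,float(dt[v,u])).round(2)) for u in range(260,330,14)])
E
```

```text
(60, 100) [ 0.358 -0.406  0.454]
(60, 225) [ 0.348 -0.418  0.38 ]
(200, 180) [ 0.43  -0.392  0.386]
(200, 225) [ 0.428 -0.394  0.355]
(350, 160) [ 0.53  -0.32   0.346]
(340, 255) [ 0.519 -0.34   0.284]
(400, 160) [ 0.566 -0.305  0.333]
(440, 215) [ 0.595 -0.306  0.285]
(440, 275) [ 0.59  -0.334  0.254]
(400, 275) [ 0.56  -0.345  0.266]
(410, 220) [ 0.57  -0.323  0.295]
170 [(np.float64(0.64), np.float64(0.02), np.float64(-0.0)), (np.float64(0.64), np.float64(-0.01), np.float64(-0.0)), (np.float64(0.64), np.float64(-0.05), np.float64(0.0)), (np.float64(0.64), np.float64(-0.09), np.float64(0.0)), (np.float64(0.64), np.float64(-0.12), np.float64(-0.0))]
182 [(np.float64(0.61), np.float64(0.02), np.float64(0.0)), (np.float64(0.61), np.float64(-0.01), np.float64(-0.0)), (np.float64(0.59), np.float64(-0.05), np.float64(0.15)), (np.float64(0.59), np.float64(-0.08), np.float64(0.16)), (np.float64(0.61), np.float64(-0.12), np.float64(-0.0))]
194 [(np.float64(0.58), np.float64(0.02), np.float64(0.0)), (np.float64(0.56), np.float64(-0.01), np.float64(0.12)), (np.float64(0.56), np.float64(-0.05)
[... 1441 characters left out ...]
.float64(-0.0)), (np.float64(0.43), np.float64(-0.08), np.float64(0.06)), (np.float64(0.43), np.float64(-0.12), np.float64(-0.0))]
266 [(np.float64(0.4), np.float64(0.02), np.float64(-0.0)), (np.float64(0.4), np.float64(-0.02), np.float64(-0.0)), (np.float64(0.4), np.float64(-0.05), np.float64(0.0)), (np.float64(0.4), np.float64(-0.08), np.float64(0.05)), (np.float64(0.4), np.float64(-0.12), np.float64(0.06))]
278 [(np.float64(0.37), np.float64(0.02), np.float64(0.0)), (np.float64(0.37), np.float64(-0.02), np.float64(-0.0)), (np.float64(0.37), np.float64(-0.05), np.float64(0.0)), (np.float64(0.37), np.float64(-0.08), np.float64(0.05)), (np.float64(0.37), np.float64(-0.12), np.float64(0.06))]
```

View pics/t2.png

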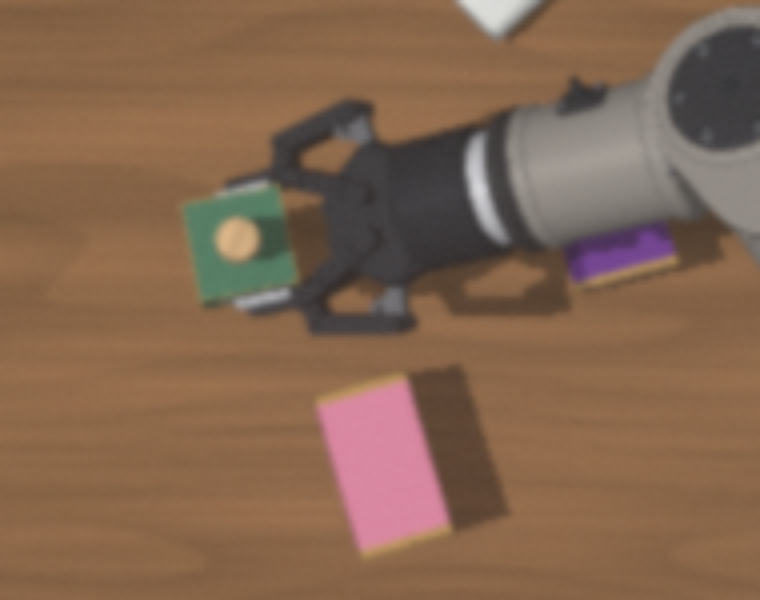

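The tin is upright in the grip with the knob at (238,240) of the crop, rod home. The wrist clears the purple box by enough for the lowering.

drive_tool(increments=[{"claw": 0.04, "dx": -0.007, "dy": 0, "dz": 0.004, "wx": 0, "wy": 0, "wz": 0}, {"claw": 0.04, "dx": -0.007, "dy": 0, "dz": 0.004, "wx": 0, "wy": 0, "wz": 0}, {"claw": 0.04, "dx": -0.007, "dy": 0, "dz": 0.004, "wx": 0, "wy": 0, "wz": 0}, {"claw": 0.04, "dx": -0.007, "dy": 0, "dz": 0.004, "wx": 0, "wy": 0, "wz": 0}, {"claw": 0.04, "dx": -0.007, "dy": 0, "dz": 0.004, "wx": 0, "wy": 0, "wz": 0}, {"claw": 0.04, "dx": -0.0026, "dy": 0, "dz": 0.0015, "wx": 0, "wy": 0, "wz": 0}, {"claw": 0.04, "dx": 0, "dy": 0, "dz": 0, "wx": 0, "wy": 0, "wz": 0}])

```text
t: 10.42
eef_pos: [0.5276, -0.0176, 0.0666]
tool_rot: [-0.387, 0.548, 0.671, 0.317]
contact_force: [-0.0, -0.2, -7.3]
gripper_width: 0.649
grasp_force: 66.2
```

```bash
python3 - <<'E'
from st import *
o,pt,dt=snap('top')
R=rot(o['tool_rot']);print('origin',R@ot+o['eef_pos'],R@zz,o['eef_pos'],o['contact_force'])
c_=[world('top',u,v,float(dt[v,u]))[2] for u in range(260,282) for v in range(200,222)]
h=np.array(c_);h=h[h>.07];print(np.histogram(h,bins=np.arange(.09,.15,.004)))
E
```

```text
origin [ 0.52245318 -0.00504776  0.00370933] [ 1.80150909e-03 -5.62641433e-06  9.99998377e-01] [ 0.5275599  -0.01760105  0.06658541] [-0.02197999 -0.15715154 -7.28830908]
(array([  0,   0,  10, 132, 216,  20,   1,   1,   3,   1,  10,  53,  20,
         1]), array([0.09 , 0.094, 0.098, 0.102, 0.106, 0.11 , 0.114, 0.118, 0.122,
       0.126, 0.13 , 0.134, 0.138, 0.142, 0.146]))
```

drive_tool(increments=[{"claw": 0.04, "dx": -0.0009, "dy": 0, "dz": 0.0005, "wx": 0, "wy": 0, "wz": 0}, {"claw": 0.04, "dx": -0.0009, "dy": 0, "dz": 0.0005, "wx": 0, "wy": 0, "wz": 0}, {"claw": 0.04, "dx": -0.0009, "dy": 0, "dz": 0.0005, "wx": 0, "wy": 0, "wz": 0}, {"claw": 0.04, "dx": -0.0009, "dy": 0, "dz": 0.0005, "wx": 0, "wy": 0, "wz": 0}, {"claw": 0.04, "dx": 0, "dy": 0, "dz": 0, "wx": 0, "wy": 0, "wz": 0}])

```text
t: 11.1
eef_pos: [0.5276, -0.0177, 0.0625]
tool_rot: [-0.386, 0.548, 0.671, 0.317]
contact_force: [-0.6, -0.0, -8.2]
gripper_width: 0.65
grasp_force: 66.1
```

drive_tool(increments=[{"claw": 0.04, "dx": -0.0009, "dy": 0, "dz": 0.0005, "wx": 0, "wy": 0, "wz": 0}, {"claw": 0.04, "dx": -0.0004, "dy": 0, "dz": 0.0003, "wx": 0, "wy": 0, "wz": 0}, {"claw": 0.04, "dx": 0, "dy": 0, "dz": 0, "wx": 0, "wy": 0, "wz": 0}])

```text
t: 11.48
eef_pos: [0.5276, -0.0177, 0.061]
tool_rot: [-0.386, 0.548, 0.671, 0.317]
contact_force: [0.0, -0.0, -8.4]
gripper_width: 0.647
grasp_force: 66.2
```

drive_tool(increments=[{"claw": 0.04, "dx": -0.0009, "dy": 0, "dz": 0.0005, "wx": 0, "wy": 0, "wz": 0}, {"claw": 0.04, "dx": -0.0004, "dy": 0, "dz": 0.0003, "wx": 0, "wy": 0, "wz": 0}, {"claw": 0.04, "dx": 0, "dy": 0, "dz": 0, "wx": 0, "wy": 0, "wz": 0}])

```text
t: 11.85
eef_pos: [0.5277, -0.0177, 0.06]
tool_rot: [-0.387, 0.547, 0.671, 0.317]
contact_force: [-0.6, -1.5, -2.7]
gripper_width: 0.651
grasp_force: 66.7
```

drive_tool(newtons=20, increments=[{"claw": 0.05, "dx": 0, "dy": 0, "dz": 0, "wx": 0, "wy": 0, "wz": 0}, {"claw": 0.085, "dx": 0, "dy": 0, "dz": 0, "wx": 0, "wy": 0, "wz": 0}, {"claw": 0.085, "dx": 0, "dy": 0, "dz": 0, "wx": 0, "wy": 0, "wz": 0}, {"claw": 0.085, "dx": 0, "dy": 0, "dz": 0, "wx": 0, "wy": 0, "wz": 0}, {"claw": 0.085, "dx": 0, "dy": 0, "dz": 0, "wx": 0, "wy": 0, "wz": 0}, {"claw": 0.085, "dx": 0, "dy": 0, "dz": 0, "wx": 0, "wy": 0, "wz": 0}, {"claw": 0.085, "dx": 0, "dy": 0, "dz": 0, "wx": 0, "wy": 0, "wz": 0}, {"claw": 0.085, "dx": 0, "dy": 0, "dz": 0, "wx": 0, "wy": 0, "wz": 0}])

```text
t: 12.85
eef_pos: [0.5275, -0.0176, 0.0595]
tool_rot: [-0.386, 0.548, 0.671, 0.317]
contact_force: [-0.8, 0.3, -0.0]
gripper_width: 0.998
grasp_force: 0.0
```

```bash
python3 - <<'E'
from st import *
o,pt,dt=snap('top')
cv2.imwrite('pics/t3.png',cv2.resize(pt[160:260,220:330],None,fx=6,fy=6,interpolation=cv2.INTER_CUBIC)[:,:,::-1])
print(o['eef_pos'],o['contact_force'],o['gripper_width'])
E
```

```text
[ 0.52754849 -0.01764453  0.059533  ] [-0.76235812  0.25500575 -0.02329291] 0.9978713779182615
```

View pics/t3.png

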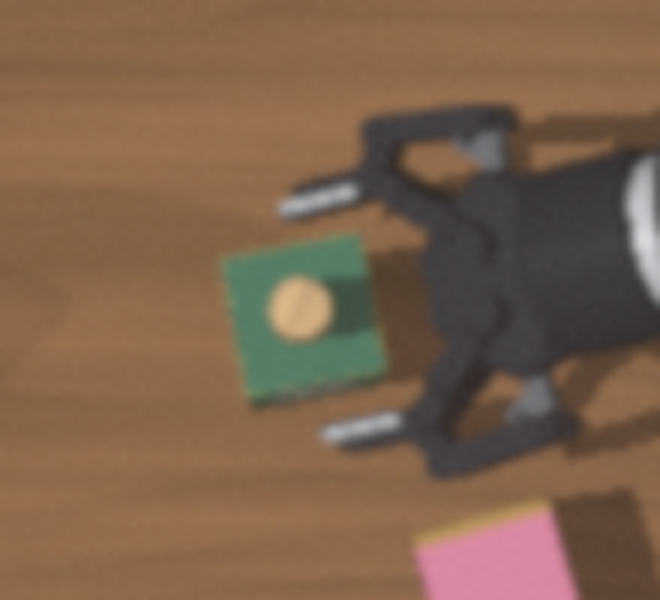

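The tin stands free at top-crop (300,309), with the knob centred there and both pads clear of it. I back off along the tool axis, then rise and turn down.

drive_tool(increments=[{"claw": 0.085, "dx": 0, "dy": 0, "dz": -0.02, "wx": 0, "wy": 0, "wz": 0}, {"claw": 0.085, "dx": 0, "dy": 0, "dz": -0.03, "wx": 0, "wy": 0, "wz": 0}, {"claw": 0.085, "dx": 0, "dy": 0, "dz": -0.03, "wx": 0, "wy": 0, "wz": 0}, {"claw": 0.085, "dx": 0, "dy": 0, "dz": -0.03, "wx": 0, "wy": 0, "wz": 0}, {"claw": 0.085, "dx": 0.026, "dy": 0, "dz": -0.015, "wx": 0, "wy": 0, "wz": 0}, {"claw": 0.085, "dx": 0.043, "dy": 0, "dz": -0.025, "wx": 0, "wy": 0, "wz": 0}, {"claw": 0.085, "dx": 0.043, "dy": 0, "dz": -0.025, "wx": 0, "wy": 0, "wz": 0}, {"claw": 0.085, "dx": 0.02, "dy": 0, "dz": -0.012, "wx": 0, "wy": 0, "wz": 0}, {"claw": 0.085, "dx": 0, "dy": 0, "dz": 0, "wx": 0, "wy": -7.5, "wz": 0}, {"claw": 0.085, "dx": 0, "dy": 0, "dz": 0, "wx": 0, "wy": -7.5, "wz": 0}, {"claw": 0.085, "dx": 0, "dy": 0, "dz": 0, "wx": 0, "wy": -7.5, "wz": 0}, {"claw": 0.085, "dx": 0, "dy": 0, "dz": 0, "wx": 0, "wy": -7.5, "wz": 0}, {"claw": 0.085, "dx": 0, "dy": 0, "dz": 0, "wx": 0, "wy": -7.5, "wz": 0}, {"claw": 0.085, "dx": 0, "dy": 0, "dz": 0, "wx": 0, "wy": -7.5, "wz": 0}, {"claw": 0.085, "dx": 0, "dy": 0, "dz": 0, "wx": 0, "wy": -7.5, "wz": 0}, {"claw": 0.085, "dx": 0, "dy": 0, "dz": 0, "wx": 0, "wy": -7.5, "wz": 0}, {"claw": 0.085, "dx": 0, "dy": 0, "dz": 0, "wx": 0, "wy": 0, "wz": 0}])

```text
t: 15.02
eef_pos: [0.5453, -0.1083, 0.2678]
tool_rot: [0.001, 0.63, 0.776, 0.001]
contact_force: [1.1, 0.8, -0.7]
gripper_width: 0.993
grasp_force: 0.0
```

```bash
cat > k.py <<'E'
from goal import *
def down(o,K,z):
    ty=rot(o['tool_rot'])[:,1];ty[2]=0;ty/=np.linalg.norm(ty);tz=np.array([0,0,-1.]);tx=np.cross(ty,tz)
    return away(o,np.array([K[0],K[1],z]),np.array([tx,ty,tz]).T)
E
python3 - <<'E'
from k import *
o,p,d=snap('wrist');np.savez('w.npz',p=p,d=d)
cv2.imwrite('pics/w2.png',p[:,:,::-1])
K=ray('top',220+300/6,160+309/6,.130);print('knob',K,o['eef_pos'],o['q'].round(2))
for z in (.27,.131): print(*[x.round(4) for x in down(o,K,z)])
E
```

```text
knob [ 0.52315091 -0.00605158  0.13      ] [ 0.54531791 -0.10832615  0.26783889] [ 0.85  0.43 -0.99  1.78  0.4   1.14 -0.06]
[ 0.1046 -0.0007 -0.0022] [ 0.1333  0.0248 -0.    ]
[ 0.1047 -0.001   0.1368] [ 0.1333  0.0248 -0.    ]
```

View pics/w2.png

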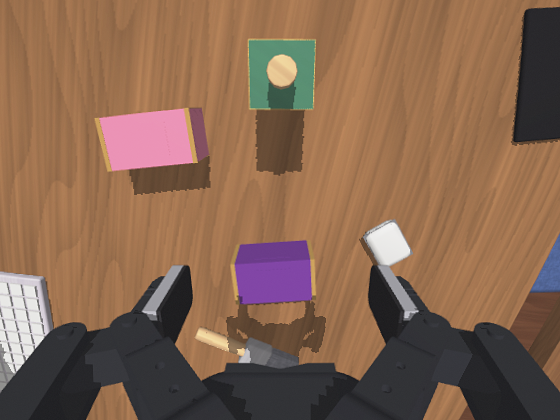

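The wrist view shows the tin standing, with the knob top's centre at about (282,68) and its rod home.

```bash
python3 - <<'E'
from k import *
o=get_obs();d=np.load('w.npz')['d']
print(ray('wrist',282,67,.130,o), world('wrist',282,67,float(d[67,282]),o), world('wrist',300,45,float(d[45,300]),o))
P=[ray('wrist',u,v,.1,o) for u,v in [(249,40),(315,39),(314,108),(250,109)]];print(np.mean(P,0))
E
```

```text
[ 0.5245535  -0.00435294  0.13      ] [ 0.52455085 -0.00433237  0.12981535] [0.53534659 0.01891121 0.09995375]
[ 0.52538348 -0.00710029  0.1       ]
```

drive_tool(newtons=20, increments=[{"claw": 0.07, "dx": 0.035, "dy": 0, "dz": 0, "wx": 0, "wy": 0, "wz": 0}, {"claw": 0.06, "dx": 0.035, "dy": 0, "dz": 0, "wx": 0, "wy": 0, "wz": 0}, {"claw": 0.06, "dx": 0.034, "dy": -0.001, "dz": 0, "wx": 0.1, "wy": 0, "wz": 0}, {"claw": 0.06, "dx": 0, "dy": 0, "dz": 0.03, "wx": 0, "wy": 0, "wz": 0}, {"claw": 0.06, "dx": 0, "dy": 0, "dz": 0.03, "wx": 0, "wy": 0, "wz": 0}, {"claw": 0.06, "dx": 0, "dy": 0, "dz": 0, "wx": 0, "wy": 0, "wz": 0}])

```text
t: 15.82
eef_pos: [0.523, -0.0115, 0.2049]
tool_rot: [-0.003, 0.634, 0.774, -0.001]
contact_force: [-1.8, -0.1, 0.5]
gripper_width: 0.707
grasp_force: 0.0
```

```bash
python3 - <<'E'
from k import *
o,p,d=snap('wrist');cv2.imwrite('pics/w3.png',p[:,:,::-1])
K=[.5231,-.006]
print(o['eef_pos'],o['gripper_width'],*[x.round(4) for x in down(o,K,.131)])
E
```

```text
[ 0.52296637 -0.0115142   0.20487981] 0.7067217983991141 [0.0051 0.0016 0.0739] [-0.2844 -0.1945 -0.0005]
```

View pics/w3.png

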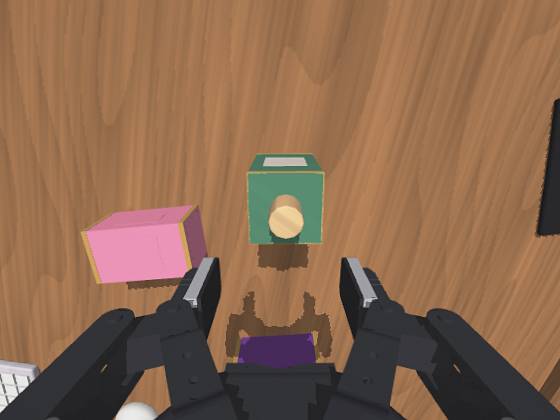

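The knob top is at (285,224), centred between the pads (midline about 282). I'll go down and grip.

drive_tool(newtons=25, increments=[{"claw": 0.06, "dx": 0.0054, "dy": 0.0025, "dz": 0, "wx": -0.3, "wy": -0.2, "wz": 0}, {"claw": 0.06, "dx": 0, "dy": 0, "dz": 0.02, "wx": 0, "wy": 0, "wz": 0}, {"claw": 0.06, "dx": 0, "dy": 0, "dz": 0.02, "wx": 0, "wy": 0, "wz": 0}, {"claw": 0.06, "dx": 0, "dy": 0, "dz": 0.02, "wx": 0, "wy": 0, "wz": 0}, {"claw": 0.06, "dx": 0, "dy": 0, "dz": 0.013, "wx": 0, "wy": 0, "wz": 0}, {"claw": 0.06, "dx": 0, "dy": 0, "dz": 0, "wx": 0, "wy": 0, "wz": 0}, {"claw": 0.06, "dx": 0, "dy": 0, "dz": 0, "wx": 0, "wy": 0, "wz": 0}])

```text
t: 16.75
eef_pos: [0.5267, -0.0042, 0.1347]
tool_rot: [0.003, 0.633, 0.774, 0.002]
contact_force: [-0.4, 0.8, 0.0]
gripper_width: 0.704
grasp_force: 0.0
```

drive_tool(newtons=25, increments=[{"claw": 0.04, "dx": 0, "dy": 0, "dz": 0, "wx": 0, "wy": 0, "wz": 0}, {"claw": 0.032, "dx": 0, "dy": 0, "dz": 0, "wx": 0, "wy": 0, "wz": 0}, {"claw": 0.028, "dx": 0, "dy": 0, "dz": 0, "wx": 0, "wy": 0, "wz": 0}, {"claw": 0.024, "dx": 0, "dy": 0, "dz": 0, "wx": 0, "wy": 0, "wz": 0}, {"claw": 0.015, "dx": 0, "dy": 0, "dz": 0, "wx": 0, "wy": 0, "wz": 0}, {"claw": 0.015, "dx": 0, "dy": 0, "dz": 0, "wx": 0, "wy": 0, "wz": 0}, {"claw": 0.015, "dx": 0, "dy": 0, "dz": 0, "wx": 0, "wy": 0, "wz": 0}])

```text
t: 17.62
eef_pos: [0.5259, -0.0046, 0.1345]
tool_rot: [0.003, 0.633, 0.774, 0.001]
contact_force: [-2.9, -1.0, 5.1]
gripper_width: 0.267
grasp_force: 24.4
```

drive_tool(newtons=25, increments=[{"claw": 0.015, "dx": 0, "dy": 0, "dz": -0.002, "wx": 0, "wy": 0, "wz": 0}, {"claw": 0.015, "dx": 0, "dy": 0, "dz": -0.003, "wx": 0, "wy": 0, "wz": 0}, {"claw": 0.015, "dx": 0, "dy": 0, "dz": -0.004, "wx": 0, "wy": 0, "wz": 0}, {"claw": 0.015, "dx": 0, "dy": 0, "dz": -0.004, "wx": 0, "wy": 0, "wz": 0}, {"claw": 0.015, "dx": 0, "dy": 0, "dz": -0.004, "wx": 0, "wy": 0, "wz": 0}, {"claw": 0.015, "dx": 0, "dy": 0, "dz": -0.003, "wx": 0, "wy": 0, "wz": 0}, {"claw": 0.015, "dx": 0, "dy": 0, "dz": 0, "wx": 0, "wy": 0, "wz": 0}, {"claw": 0.015, "dx": 0, "dy": 0, "dz": 0, "wx": 0, "wy": 0, "wz": 0}])

```text
t: 18.62
eef_pos: [0.5263, -0.0043, 0.1546]
tool_rot: [0.003, 0.633, 0.774, 0.001]
contact_force: [-3.7, -1.4, 2.3]
gripper_width: 0.267
grasp_force: 25.0
```

```bash
python3 - <<'E'
from k import *
o,p,d=snap('side');cv2.imwrite('pics/s4.png',cv2.resize(p[150:270,220:340],None,fx=5,fy=5,interpolation=cv2.INTER_CUBIC)[:,:,::-1])
print(o['eef_pos'],o['contact_force'],o['gripper_width'],o['grasp_force'])
E
```

```text
[ 0.52632625 -0.00433662  0.15459362] [-3.74583329 -1.42694895  2.28709164] 0.26734967532571896 25.016722083091736
```

View pics/s4.png

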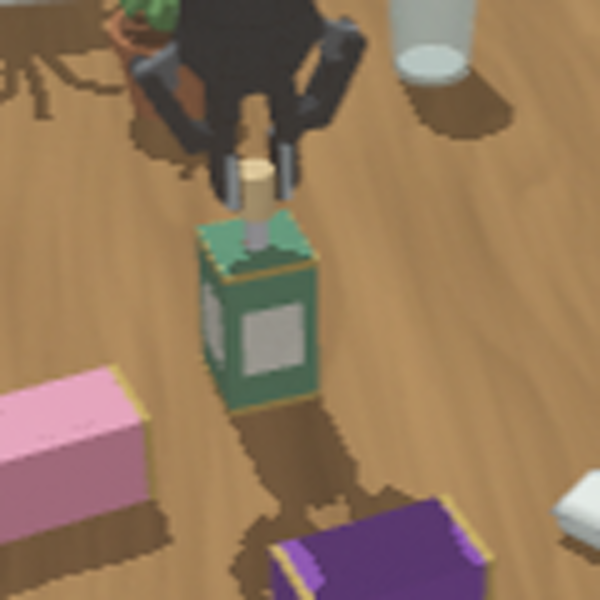

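The rod is about 20 mm out, with plain shaft showing, and the tin is standing flat. I'll draw it the remaining 26 mm.

drive_tool(newtons=25, increments=[{"claw": 0.015, "dx": 0, "dy": -0.0005, "dz": -0.003, "wx": 0, "wy": 0, "wz": 0}, {"claw": 0.015, "dx": 0, "dy": 0, "dz": -0.004, "wx": 0, "wy": 0, "wz": 0}, {"claw": 0.015, "dx": 0, "dy": 0, "dz": -0.004, "wx": 0, "wy": 0, "wz": 0}, {"claw": 0.015, "dx": 0, "dy": 0, "dz": -0.004, "wx": 0, "wy": 0, "wz": 0}, {"claw": 0.015, "dx": 0, "dy": 0, "dz": -0.004, "wx": 0, "wy": 0, "wz": 0}, {"claw": 0.015, "dx": 0, "dy": 0, "dz": -0.004, "wx": 0, "wy": 0, "wz": 0}, {"claw": 0.015, "dx": 0, "dy": 0, "dz": -0.003, "wx": 0, "wy": 0, "wz": 0}, {"claw": 0.015, "dx": 0, "dy": 0, "dz": 0, "wx": 0, "wy": 0, "wz": 0}, {"claw": 0.015, "dx": 0, "dy": 0, "dz": 0, "wx": 0, "wy": 0, "wz": 0}, {"claw": 0.015, "dx": 0, "dy": 0, "dz": 0, "wx": 0, "wy": 0, "wz": 0}, {"claw": 0.015, "dx": 0, "dy": 0, "dz": 0, "wx": 0, "wy": 0, "wz": 0}])

```text
t: 20.05
eef_pos: [0.5257, -0.0044, 0.1804]
tool_rot: [0.003, 0.633, 0.774, 0.001]
contact_force: [-0.7, -1.1, 0.9]
gripper_width: 0.27
grasp_force: 24.8
```

```bash
python3 - <<'E'
from k import *
o,p,d=snap('side');cv2.imwrite('pics/s5.png',cv2.resize(p[150:270,220:340],None,fx=5,fy=5,interpolation=cv2.INTER_CUBIC)[:,:,::-1])
print(o['t'],o['eef_pos'],o['contact_force'],o['gripper_width'],o['grasp_force'])
E
```

```text
20.05 [ 0.52570232 -0.00435192  0.18035605] [-0.68070156 -1.08655126  0.89046713] 0.2696248254270869 24.818479120731354
```

View pics/s5.png

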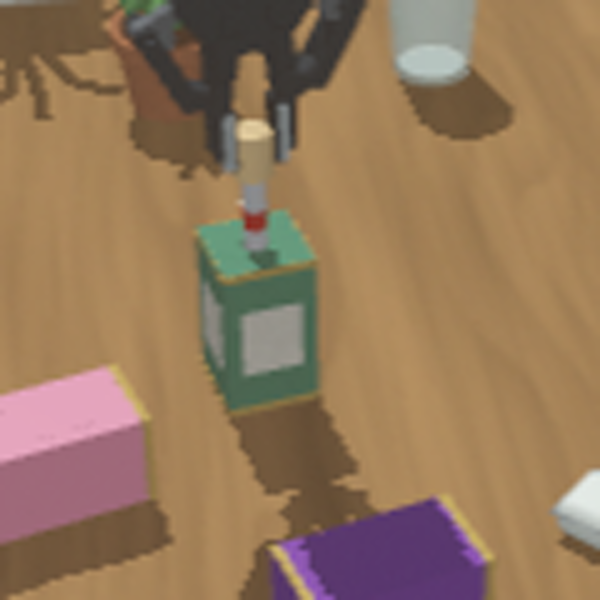

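The whole red band shows at (255,220), with bare shaft below it. No blue is visible, the tin stands flat and the knob is gripped, so I hand in.

```bash
python3 -c "
from station import *
print(hand_in())"
```

```text
the job is handed in; nothing more can be done
None
```

I handed the job in at about 20 s: the green tin stands upright on the desk, the gripper holds the rod by its knob drawn out about 46 mm, with the red band fully showing and the blue hidden, and the pot, tumbler, earbud case, mouse and brush were not touched as far as I could see; no verdict came back.

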